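Load the torch on the telescopic mast and hold it raised

ROBOT

A 7-joint arm with a two-finger parallel gripper is mounted at the origin on a cart in front of the work surface, level with it; the furniture and walls round the work are solid. World frame = base frame: x ahead of the robot, y to its left, z up, the work surface at z = 0. Lengths are in mm, angles in rad, forces in N, time in s.
With the tool pointing down it reaches from about 400 to 875 mm from the base axis. Payload 19.3 kg.
Tool frame: the origin (TCP) lies midway between the tips of the shut fingers; the grasp point (between the pads) lies 19 mm behind it; z points along the fingers, y is the direction in which the jaws open and shut (so a half turn about z gives the same grasp; the last joint's range is limited). The gripper opens to 85 mm and grips with 20 to 120 N. Pads are 22 mm wide; open, the fingers measure 114 mm over their backs; the gripper's body (76 mm by 85 mm) begins 54 mm behind the grasp point. The pads swing forward as they close: fully open they stand 13 mm farther back than shut.
Start: joints at [-1.196, 0.521, -0.036, 1.599, 0.021, 1.021, -0.113], TCP at [268.94, 564.168, 231.291] pointing down, gripper open.
Joint ranges: [-2.91, 2.91], [-0.3, 2.13], [-1.5, 1.42], [0.17, 2.43], [-1.26, 4.41], [0.16, 1.93], [-2.52, 2.52]. Speed limits (rad/s): [1.89, 1.89, 2.39, 2.39, 3.01, 3.01, 3.01].

INTERFACE

Orientations are given as a rotation vector (axis times angle).
In Python, from station import r gives the robot as it stands. Calls block until the motion is done:
- r.move_to(position, orientation): joint-space move of the TCP to a pose.
- r.movel(position, velocity=150, rot=None, stop_force=None): straight line of the TCP; rot=None keeps the orientation; velocity is the mean speed in mm/s. With stop_force (N) it stops when the force on the tool has changed by that much, and returns True; else False.
- r.move_j(angles): joint-space move.
- r.command_gripper(opening): finger opening in mm; the grip force is fixed at half the most; returns when the fingers have stopped.
- r.pause(seconds).
- r.ik(position, orientation): joint angles nearest the present ones, or None.
- r.snapshot(name): name is "scene" or "top"; returns a dict with "frame" (400x640x3 uint8, red, green, blue), "camera_matrix" (3x3 intrinsics, pixels), "xyz" and "orientation" of the camera in the world. Camera axes: x right, y down, z forward; pixel columns grow to the right and rows downward; lengths in mm; the calibration is good to about 2 mm. A picture is of the moment at which its call begins. There is no depth.
A pose or a line that the arm cannot do raises r.IKError and nothing moves.
- r.close_job(): hands the job in, once; it reports no verdict.
Readings, each from a call of its own:
- r.get_time_s(): time.
- r.get_joint_positions(): joint angles.
- r.get_qvel(): joint speeds.
- r.get_tau(): joint torques, N m.
- r.get_ee_pos(): TCP position.
- r.get_eef_rot(): TCP orientation.
- r.get_force(): force on the tool from outside, world axes, zero at the start.
- r.get_moment(): the same for the moment, N m.
- r.get_finger_gap(): finger opening in mm.
Only numpy, scipy, OpenCV 4.12 (cv2) and the standard library are available. Lean on these libraries where they do the work, as an engineer would, in place of code of your own. Each camera call takes 0.05 s, during which the arm holds its last target.

TASK

With the mast still down, lay the silver torch in the cradle of the little telescopic mast, lens at the open end and tail at the end stop, and let go of it. Then squeeze in the orange release button on the mast's grip head, pull the head straight up past the first stop all the way to the second stop, both sections fully out, and finish while still holding the head there, button squeezed in, with the torch lying in its cradle. Leave the other things on the bench alone.

Things in the scene. Friction and masses are not known exactly. Their poses are not given: they have to be found in the camera images.
- torch: silver torch lying on the bench, 163 mm long. Origin: under its middle, about 1 mm above what it rests on; long axis y, 22 mm above the origin, lens towards -y. Octagonal head 44 mm across from y = -81 to -20 mm, barrel 28 mm thick from -20 to +80 mm. 0.15 to 0.23 kg. Grasp across the barrel, 5 to 25 mm on the tail side of the origin
- torch_mid (a point): point on the torch's long axis at the middle of its length, 22 mm above the torch's origin
- torch_lens (a point): centre of the torch's lens, on the long axis at y = -81 mm
- mast_base: fixed foot and outer tube of the telescopic mast, a dark disc 100 mm in diameter and 24 mm high, fixed to the bench, with a black tube up to 72 mm. Origin: centre of its underside. z up; its -x side is the side of the orange button, its +y side the side of the cradle. The head, cradle and button keep these same axes
- mast_head: black grip head on the mast, 30 (x) by 36 (y) by 36 (z) mm, origin at its centre, 130 mm above the bench when down. Orange button on its -x face. Squeeze button and back face together, closing along x: 38 mm over the button, 32 mm with it in. Below the block is a 22 mm neck; a bracket, top 37 mm under the origin, runs to the cradle, whose middle is 100 mm off along +y
- button_face (a point): middle of the outer face of the orange button (24 mm wide, 26 mm high) when it is not pressed, 23 mm from the head's centre along -x
- release_button (a joint): how far the orange button is pressed in, 0 to 0.006 m, along the head's +x. Springs back (2.4 N at the start, 6 N fully in). Below about 4.5 mm it latches the upper section to the lower one; fully in, the upper section slides freely. It must stay squeezed in
- mast_upper (a joint): how far the upper section (with head and cradle) has been pulled out of the lower one, 0 to 0.050 m, straight up. At 0.050 is the first stop; 3 to 5 N with the torch loaded. It is not latched when out: it slides down again if let go
- mast_lower (a joint): how far the lower section has been pulled out of the outer tube, 0 to 0.045 m, straight up. It follows when the upper section is out and is pulled harder (6 to 10 N in all). At 0.045 it meets the second stop; the head has then risen 95 mm altogether
- cradle: aluminium cradle, 178 (x) by 56 (y) mm. Origin: middle of its floor, 97 mm above the bench when down. Open end for the lens at -x (button's side); end stop at x = +88 mm. Flared walls 18 mm high: 50 mm apart for x = -86 to -44, 36 mm apart for x = 54 to 86, sides open between for fingers. Torch in place: its -y along cradle -x, origin on cradle origin, 6 mm play lengthwise
- spray_paint: spray can, yellow cap, red and white body, 67 mm diameter, 225 mm tall, standing near the back; a bystander
- pliers: pliers with red handles, 57x183x14 mm, lying near the front edge; a bystander
- spanner: chrome combination spanner, 33x220x9 mm, lying at the left; a bystander
- tape_measure_1: yellow tape measure, 41x89x65 mm, standing at the right; a bystander
- screw_jar: glass jar with red lid, 61 mm diameter, 85 mm tall, standing at the left; a bystander
- drink_can: drink can, 66 mm diameter, 115 mm tall, standing at the back left; a bystander

How it is judged (in metres and radians):
On the way, in this order (a step that is already met when the one before it is completed fails the run):
1. the torch lies in the cradle, lens at the open end, let go, with the mast still down (x of torch_mid in the frame of cradle between -0.015 and 0.015 m and y of torch_mid in the frame of cradle between -0.012 and 0.012 m and z of torch_mid in the frame of cradle between 0.01 and 0.031 m and x of torch_lens in the frame of cradle below -0.06 m and angle between the y axis of torch and the x axis of cradle, either way round below 0.15 rad and value of joint each of mast_upper, mast_lower below 0.008 m and contact force between the fingers and torch below 0.1 N), for 0.2 s.
2. the button is squeezed in on the mast head with the mast still down (value of joint each of mast_upper, mast_lower below 0.008 m and value of joint release_button above 0.0045 m and contact force between the fingers and mast_head above 2 N), for 0.1 s.
3. the upper section is out to the first stop, button squeezed in (value of joint mast_upper above 0.046 m and value of joint release_button above 0.0045 m and contact force between the fingers and mast_head above 2 N), for 0.1 s.
At the end, for the whole second after the job is handed in: Fingers hold the head (over 2 N), button in 4.5 mm or more, upper section out at least 46 of 50 mm, lower 41 of 45 mm; torch at rest in the cradle, untouched, lens at the open end: middle within 15 mm lengthwise, 12 mm crosswise, 10 to 31 mm above its floor, within 0.15 rad (all of step 3 and x of torch_mid in the frame of cradle between -0.015 and 0.015 m and y of torch_mid in the frame of cradle between -0.012 and 0.012 m and z of torch_mid in the frame of cradle between 0.01 and 0.031 m and x of torch_lens in the frame of cradle below -0.06 m and angle between the y axis of torch and the x axis of cradle, either way round below 0.15 rad and value of joint mast_lower above 0.041 m and contact force between the fingers and torch below 0.1 N and linear speed of torch below 0.03 m/s); the arm keeps its last pose, push and grip.
It fails at once if another thing on the bench is shoved more than 30 mm from its place (distance of any of spray_paint, pliers, spanner, tape_measure_1, screw_jar, drink_can from where it was at the start of the episode above 0.03 m).
It also fails if it takes over 48 s, if anything falls off the work surface, if the arm or the gripper's body presses on something with over 40 N, if the wrist force passes 120 N, or if a joint passes its speed limit or range.

## Working session

There is one attempt and no reset: what is moved stays moved. The work goes in short steps, each a Python script; the robot and the scene stay as the last script left them, time stands still between calls to the robot, and variables do not carry over. Pictures are saved under pics/ and viewed, and the job is handed in when it is done.

```bash
ls; mkdir -p pics
python3 - <<'E'
from station import r
import cv2,numpy as np
for n in ["scene","top"]:
    s=r.snapshot(n); cv2.imwrite(f"pics/{n}0.png",s["frame"][:,:,::-1]); print(n,s["camera_matrix"],s["xyz"],s["orientation"])
print(r.get_time_s(),r.get_ee_pos(),r.get_eef_rot(),r.get_force(),r.get_finger_gap())
E
```

```text
pics
scene [[405.9391203    0.         319.15610356]
 [  0.         405.9391203  195.44793825]
 [  0.           0.           1.        ]] [-328.50481957 -752.43016135  806.59929618] [-1.97470687  0.8684719  -0.45595326]
top [[490.03778084   0.         329.98120845]
 [  0.         490.03778084 202.27582776]
 [  0.           0.           1.        ]] [ 298.38731071   61.62179661 1624.46670529] [-2.13477915  2.18096362 -0.16603022]
0.1 [268.86242765 563.90890359 230.79779047] [-6.92982284e-01 -3.06408699e+00  1.48857269e-03] [-0.11281613 -0.10971953 -0.65037327] 85.32889464646041
```

View pics/scene0.png

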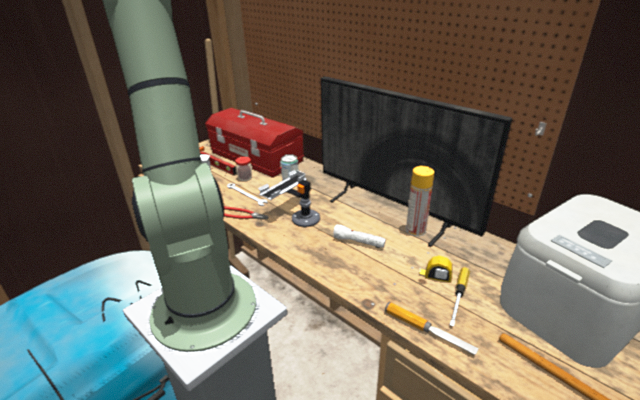

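View pics/top0.png

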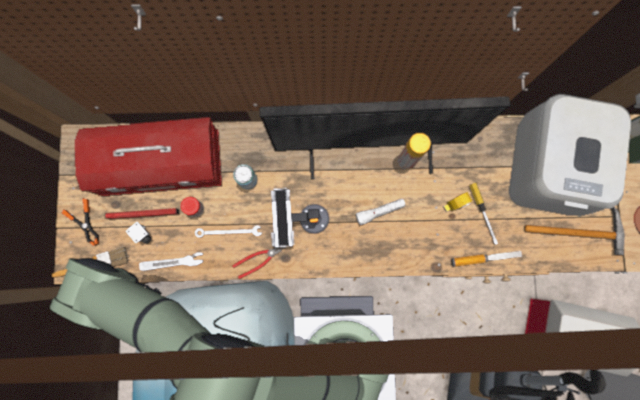

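```bash
cat > h.py <<'E'
import numpy as np, cv2
from scipy.spatial.transform import Rotation as R
def cam(s): return np.array(s["camera_matrix"]),np.array(s["xyz"]),R.from_rotvec(s["orientation"]).as_matrix()
def ray(s,u,v):
    K,c,M=cam(s); return c, M@np.linalg.inv(K)@np.array([u,v,1.])
def onplane(s,u,v,z):
    c,d=ray(s,u,v); return c+d*(z-c[2])/d[2]
def proj(s,p):
    K,c,M=cam(s); q=K@(M.T@(np.asarray(p,float)-c)); return q[:2]/q[2]
def tri(s1,a,s2,b):
    c1,d1=ray(s1,*a); c2,d2=ray(s2,*b); d1/=np.linalg.norm(d1); d2/=np.linalg.norm(d2)
    A=np.stack([d1,-d2],1); t=np.linalg.lstsq(A,c2-c1,rcond=None)[0]
    p1=c1+t[0]*d1;p2=c2+t[1]*d2; return (p1+p2)/2,np.linalg.norm(p1-p2)
def crop(s,name,x0,y0,x1,y1,k):
    im=s["frame"][y0:y1,x0:x1,::-1]; cv2.imwrite(name,cv2.resize(im,None,fx=k,fy=k,interpolation=cv2.INTER_CUBIC))
E
python3 - <<'E'
from station import r
from h import *
import pickle
s={n:r.snapshot(n) for n in["scene","top"]}; pickle.dump(s,open("s0.pkl","wb"))
crop(s["scene"],"pics/sc_crop.png",225,150,405,260,4)
crop(s["top"],"pics/top_crop.png",250,170,430,260,4)
E
```

```text
(no output)
```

View pics/sc_crop.png

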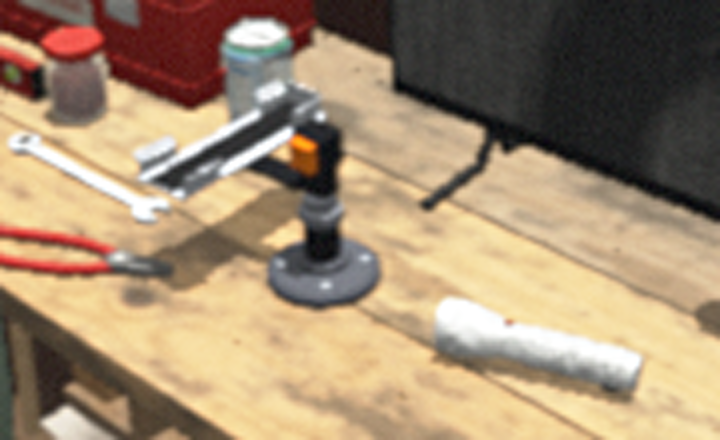

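View pics/top_crop.png

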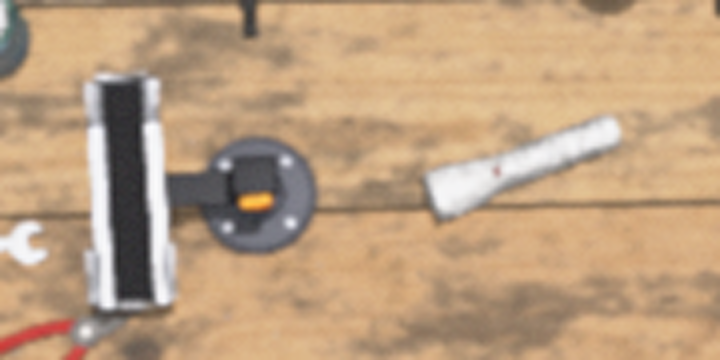

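```bash
cat > m.py <<'E'
import pickle
from h import *
s=pickle.load(open("s0.pkl","rb")); T=s["top"]; S=s["scene"]
def hsv(f): return cv2.cvtColor(f,cv2.COLOR_RGB2HSV)
def blob(f,box,fn):
    x0,y0,x1,y1=box; h=hsv(f)[y0:y1,x0:x1].astype(int); m=fn(h[...,0],h[...,1],h[...,2]).astype(np.uint8)
    n,l,st,c=cv2.connectedComponentsWithStats(m); i=1+np.argmax(st[1:,4]); 
    return (l==i).astype(np.uint8),st[i],c[i]+[x0,y0]
silver=lambda H,Sa,V:(Sa<55)&(V>110)
def axis(f,box,fn):
    m,st,c=blob(f,box,fn); ys,xs=np.nonzero(m); P=np.stack([xs+box[0],ys+box[1]],1).astype(float)
    mu=P.mean(0); d=np.linalg.svd(P-mu,full_matrices=False)[2][0]; t=(P-mu)@d
    return st,P,mu,d,t
for nm,I,box in [("top",T,(350,190,412,230)),("scene",S,(328,218,395,255))]:
    st,P,mu,d,t=axis(I["frame"],box,silver); n=np.array([-d[1],d[0]])
    print(nm,st,mu,d,t.min(),t.max())
    for a in np.linspace(t.min(),t.max(),12)[:-1]:
        k=(t>=a)&(t<a+(t.max()-t.min())/11); w=(P[k]-mu)@n; print(round(a,1),round(w.min(),1),round(w.max(),1),np.round(mu+ (a+2)*d+n*(w.max()+w.min())/2,1))
orange=lambda H,Sa,V:(H<22)&(Sa>200)&(V>150)
bt=blob(T["frame"],(295,200,330,235),orange); bs=blob(S["frame"],(290,175,320,205),orange); print("button",bt[1:],bs[1:],tri(T,bt[2],S,bs[2]))
# base disc
dark=lambda H,Sa,V:(Sa<90)&(V<135)
m,st,c=blob(T["frame"],(285,190,335,240),dark); print("dark",st,c)
E
python3 m.py
```

```text
top [  6   9  49  26 520] [378.625      211.06730769] [-0.93696613  0.3494202 ] -27.642656347891705 23.73257583543232
-27.6 -4.4 4.2 [402.7 202.2]
-23.0 -4.6 4.5 [398.3 203.8]
-18.3 -4.5 4.5 [393.9 205.4]
-13.6 -4.6 4.6 [389.5 207. ]
-9.0 -4.4 4.9 [385.1 208.4]
-4.3 -4.6 4.6 [380.8 210.3]
0.4 -4.4 4.5 [376.4 211.9]
5.1 -5.1 5.0 [372.  213.6]
9.7 -6.3 5.8 [367.7 215.4]
14.4 -6.4 6.6 [363.2 216.7]
19.1 -6.3 6.7 [358.8 218.3]
scene [  5   6  53  24 571] [357.37478109 235.6619965 ] [0.96808837 0.25060909] -25.05023777321096 27.830796143122402
-25.1 -6.7 6.2 [335.1 229.6]
-20.2 -6.9 6.4 [339.8 230.8]
-15.4 -6.3 7.1 [344.3 232.7]
-10.6 -5.3 6.1 [348.9 233.9]
-5.8 -4.4 5.0 [353.6 235. ]
-1.0 -4.9 5.3 [358.3 236.1]
3.8 -5.2 5.2 [363.  237.1]
8.6 -5.0 5.4 [367.6 238.5]
13.4 -5.1 5.4 [372.3 239.7]
18.2 -5.1 4.9 [377.  240.6]
23.0 -4.9 5.3 [381.5 242.1]Traceback (most recent call last):
  File "m.py", line 20, in <module>
    bt=blob(T["frame"],(295,200,330,235),orange); bs=blob(S["frame"],(290,175,320,205),orange); print("button",bt[1:],bs[1:],tri(T,bt[2],S,bs[2]))
  File "m.py", line 7, in blob
    n,l,st,c=cv2.connectedComponentsWithStats(m); i=1+np.argmax(st[1:,4]);
                                                      ~~~~~~~~~^^^^^^^^^^
    return _wrapfunc(a, 'argmax', axis=axis, out=out, **kwds)
    return bound(*args, **kwds)
ValueError: attempt to get argmax of an empty sequence
```

```bash
sed -i '/^orange/,$d' m.py
cat >> m.py <<'E'
def planeN(I,p,q):
    c,a=ray(I,*p);_,b=ray(I,*q); n=np.cross(a,b); n/=np.linalg.norm(n); return n,n@c
def line3(p1,q1,p2,q2):
    n1,k1=planeN(T,p1,q1);n2,k2=planeN(S,p2,q2); d=np.cross(n1,n2); d/=np.linalg.norm(d)
    return np.linalg.lstsq(np.stack([n1,n2,d]),np.array([k1,k2,0]),rcond=None)[0],d
def at(I,u,p,d): # point on 3D line nearest to ray
    c,a=ray(I,*u); a/=np.linalg.norm(a); t=np.linalg.lstsq(np.stack([d,-a],1),c-p,rcond=None)[0]; return p+t[0]*d
def halfw(I,box):
    st,P,mu,d,t=axis(I["frame"],box,silver); n=np.array([-d[1],d[0]]); k=lambda lo,hi:(t>lo)&(t<hi)
    pts=[]
    for a in np.arange(t.min()+2,t.max()-2,2):
        w=((P-mu)@n)[k(a-1,a+1)]; pts.append(mu+a*d+n*(w.max()+w.min())/2)
    vx,vy,x,y=cv2.fitLine(np.array(pts,np.float32),cv2.DIST_L2,0,.01,.01).ravel(); v=np.array([vx,vy]);o=np.array([x,y]); tt=(P-o)@v
    return o+v*(tt.min()-.5),o+v*(tt.max()+.5)
a,b=halfw(T,(350,190,412,230)); e,f=halfw(S,(328,218,395,255)); print(a,b,e,f)
p,d=line3(a,b,e,f); A,B,E_,F=at(T,a,p,d),at(T,b,p,d),at(S,e,p,d),at(S,f,p,d); print("torch ends top",A,B,"scene",E_,F,np.linalg.norm(A-B),d)
orange=lambda H,Sa,V:(H<22)&(Sa>200)&(V>150)
orange=lambda H,Sa,V:(H>4)&(H<22)&(Sa>195)&(V>170)
bt=blob(T["frame"],(305,212,322,228),orange); bs=blob(S["frame"],(292,178,312,200),orange); print("button",bt[1:],bs[1:],tri(T,bt[2],S,bs[2]))
dark=lambda H,Sa,V:(Sa<90)&(V<135)
m,st,c=blob(T["frame"],(300,190,335,240),dark); print("dark",st,c)
cnt=max(cv2.findContours(m,cv2.RETR_EXTERNAL,cv2.CHAIN_APPROX_NONE)[0],key=len); print(cv2.minEnclosingCircle(cnt))
crop(T,"pics/t2.png",265,180,335,255,8)
crop(S,"pics/s2.png",255,165,325,230,9)
E
python3 m.py
```

```text
top [  6   9  49  26 520] [378.625      211.06730769] [-0.93696613  0.3494202 ] -27.642656347891705 23.73257583543232
-27.6 -4.4 4.2 [402.7 202.2]
-23.0 -4.6 4.5 [398.3 203.8]
-18.3 -4.5 4.5 [393.9 205.4]
-13.6 -4.6 4.6 [389.5 207. ]
-9.0 -4.4 4.9 [385.1 208.4]
-4.3 -4.6 4.6 [380.8 210.3]
0.4 -4.4 4.5 [376.4 211.9]
5.1 -5.1 5.0 [372.  213.6]
9.7 -6.3 5.8 [367.7 215.4]
14.4 -6.4 6.6 [363.2 216.7]
19.1 -6.3 6.7 [358.8 218.3]
scene [  5   6  53  24 571] [357.37478109 235.6619965 ] [0.96808837 0.25060909] -25.05023777321096 27.830796143122402
-25.1 -6.7 6.2 [335.1 229.6]
-20.2 -6.9 6.4 [339.8 230.8]
-15.4 -6.3 7.1 [344.3 232.7]
-10.6 -5.3 6.1 [348.9 233.9]
-5.8 -4.4 5.0 [353.6 235. ]
-1.0 -4.9 5.3 [358.3 236.1]
3.8 -5.2 5.2 [363.  237.1]
8.6 -5.0 5.4 [367.6 238.5]
13.4 -5.1 5.4 [372.3 239.7]
18.2 -5.1 4.9 [377.  240.6]
23.0 -4.9 5.3 [381.5 242.1]
[355.92712865 219.55204463] [405.00710504 201.27138568] [332.61191793 229.40357485] [384.80534577 242.77459502]
torch ends top [459.64171681 -51.0819981   26.79881997] [ 517.19039326 -215.41501286   24.21961723] scene [458.54054407 -47.93754637  26.84817207] [ 515.8022624  -211.45113839   24.28183015] 174.13742327730407 [ 0.33047851 -0.94369729 -0.01481131]Traceback (most recent call last):
  File "m.py", line 37, in <module>
    bt=blob(T["frame"],(305,212,322,228),orange); bs=blob(S["frame"],(292,178,312,200),orange); print("button",bt[1:],bs[1:],tri(T,bt[2],S,bs[2]))
  File "m.py", line 7, in blob
    n,l,st,c=cv2.connectedComponentsWithStats(m); i=1+np.argmax(st[1:,4]);
                                                      ~~~~~~~~~^^^^^^^^^^
    return _wrapfunc(a, 'argmax', axis=axis, out=out, **kwds)
    return bound(*args, **kwds)
ValueError: attempt to get argmax of an empty sequence
```

```bash
python3 -c "
import pickle
from h import *
s=pickle.load(open('s0.pkl','rb'))
crop(s['top'],'pics/t2.png',265,180,335,255,8)
crop(s['scene'],'pics/s2.png',255,165,325,230,9)"
```

```text
(no output)
```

View pics/t2.png

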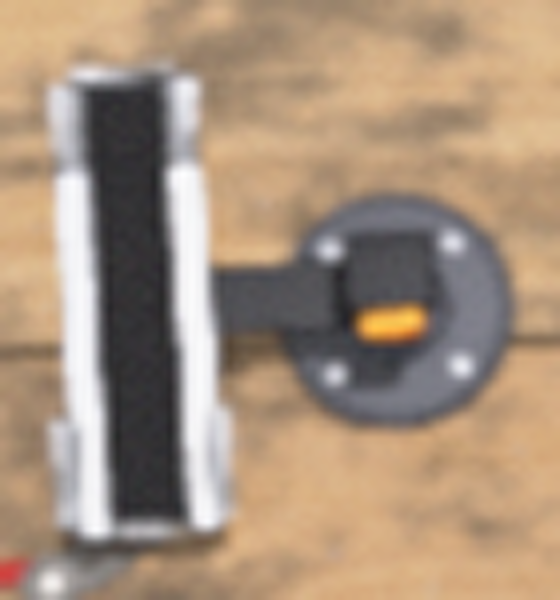

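View pics/s2.png

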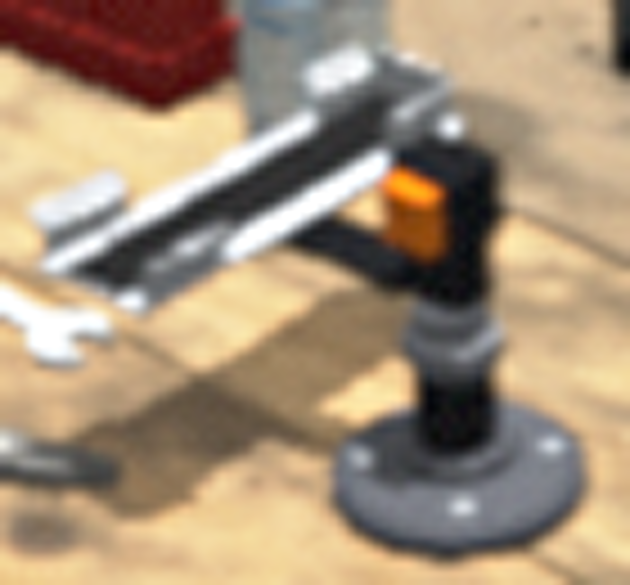

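Run:
```python
import pickle
from h import *
s=pickle.load(open("s0.pkl","rb"));T=s["top"];S=s["scene"]
for I,box in((T,(306,216,322,225)),(S,(296,182,308,196))):
    x0,y0,x1,y1=box; h=cv2.cvtColor(I["frame"],cv2.COLOR_RGB2HSV)[y0:y1,x0:x1]
    m=(h[...,0]>5)&(h[...,0]<25)&(h[...,1]>170)
    print(h[h.shape[0]//2].tolist()); print(m.astype(int))
    ys,xs=np.nonzero(m); w=h[...,1][m].astype(float); print((xs*w).sum()/w.sum()+x0,(ys*w).sum()/w.sum()+y0)
```

```text
[[120, 14, 71], [120, 20, 52], [167, 36, 49], [16, 147, 118], [17, 173, 215], [20, 173, 246], [21, 172, 248], [21, 171, 247], [20, 172, 246], [20, 171, 247], [19, 168, 244], [16, 160, 215], [10, 87, 141], [141, 18, 102], [117, 24, 108], [120, 23, 124]]
[[0 0 0 0 0 0 0 0 0 0 0 0 0 0 0 0]
 [0 0 0 0 0 0 0 0 0 0 0 0 0 0 0 0]
 [0 0 0 0 0 0 0 0 0 0 0 0 0 0 0 0]
 [0 0 0 0 0 1 1 1 0 0 0 0 0 0 0 0]
 [0 0 0 0 1 1 1 1 1 1 0 0 0 0 0 0]
 [0 0 0 0 0 1 1 1 1 1 1 0 0 0 0 0]
 [0 0 0 0 0 0 0 0 0 0 0 0 0 0 0 0]
 [0 0 0 0 0 0 0 0 0 0 0 0 0 0 0 0]
 [0 0 0 0 0 0 0 0 0 0 0 0 0 0 0 0]]
312.82871064467764 220.22713643178412
[[16, 105, 236], [15, 122, 202], [13, 181, 149], [13, 230, 134], [13, 218, 136], [14, 227, 137], [14, 232, 143], [13, 222, 131], [11, 189, 81], [174, 43, 30], [116, 71, 25], [80, 45, 17]]
[[0 0 0 0 0 0 0 0 0 0 0 0]
 [0 0 0 1 0 0 0 0 0 0 0 0]
 [0 0 1 1 1 1 0 0 0 0 0 0]
 [0 0 1 1 1 1 1 1 0 0 0 0]
 [0 0 1 1 1 1 1 1 1 0 0 0]
 [0 0 1 1 1 1 1 1 1 0 0 0]
 [0 0 1 1 1 1 1 1 1 0 0 0]
 [0 0 1 1 1 1 1 1 1 0 0 0]
 [0 0 1 1 1 1 1 1 1 0 0 0]
 [0 0 1 1 1 1 1 1 1 0 0 0]
 [0 0 0 1 1 1 1 1 1 0 0 0]
 [0 0 0 0 0 1 1 1 0 0 0 0]
 [0 0 0 0 0 0 0 0 0 0 0 0]
 [0 0 0 0 0 0 0 0 0 0 0 0]]
300.90365697980025 188.32409701884808
```

```bash
cat > c.py <<'E'
import pickle
from h import *
s=pickle.load(open("s0.pkl","rb"));T=s["top"];S=s["scene"]
g=lambda I:cv2.cvtColor(I["frame"],cv2.COLOR_RGB2GRAY).astype(float)
def sub(row,lvl,x0,rise):  # first subpixel crossing
    for i in range(len(row)-1):
        a,b=row[i],row[i+1]
        if (rise and a<lvl<=b) or (not rise and a>=lvl>b): return x0+i+(lvl-a)/(b-a)
# --- top: cradle black floor edges by row
G=g(T); L=[];Rr=[]
for y in range(194,242,2):
    row=G[y,272:292]; mn=np.argmin(cv2.GaussianBlur(row[None],(5,1),0)[0,3:16])+3
    l=sub(row[:mn+1][::-1],110,0,True); rr=sub(row[mn:],110,272+mn,True)
    l=272+mn-l if l is not None else None
    if l and rr: L.append((l,y)); Rr.append((rr,y))
L=np.array(L);Rr=np.array(Rr); print("widths px",np.round(Rr[:,0]-L[:,0],1))
C=(L+Rr)/2
z=97
P=np.array([onplane(T,*c,z) for c in C]); WL=np.array([onplane(T,*c,z) for c in L]);WR=np.array([onplane(T,*c,z) for c in Rr])
for W in(P,WL,WR):
    vx,vy,x,y=cv2.fitLine(W[:,:2].astype(np.float32),cv2.DIST_HUBER,0,.01,.01).ravel(); print("line at x=430:",y+(430-x)*vy/vx,"yaw deg",np.degrees(np.arctan2(vy,vx)) )
print("floor width mm",np.round(np.linalg.norm(WL-WR,axis=1),1))
# ends of strip along the centreline
k=np.polyfit(C[:,1],C[:,0],1); ys=np.arange(184,252,.25); xs=np.polyval(k,ys)
pr=cv2.remap(T["frame"],xs[None].astype(np.float32),ys[None].astype(np.float32),cv2.INTER_LINEAR)
pg=pr.mean(2)[0]; print([(float(y),int(v)) for y,v in zip(ys,pg)][::2])
# bolts
h=cv2.cvtColor(T["frame"],cv2.COLOR_RGB2GRAY)
b=[]
for (x,y) in[(329,248),(453,242),(335,374),(461,366)]:
    u,v=x/8+264.56,y/8+179.56; iu,iv=round(u),round(v); w=np.clip(h[iv-2:iv+3,iu-2:iu+3].astype(float)-110,0,None); yy,xx=np.mgrid[-2:3,-2:3]
    b.append((iu+(w*xx).sum()/w.sum(),iv+(w*yy).sum()/w.sum()))
B=np.array([onplane(T,*q,25) for q in b]); print("bolts",np.round(B,1),"centre",B.mean(0),"sides",np.linalg.norm(B[0]-B[1]),np.linalg.norm(B[0]-B[2]))
print("yaw",np.degrees([np.arctan2(*(B[i]-B[j])[[1,0]]) for i,j in((0,2),(1,3))]),np.degrees([np.arctan2(*-(B[i]-B[j])[[0,1]])  for i,j in((1,0),(3,2))]))
print("button tri",tri(T,(312.8,220.2),S,(300.9,188.3)))
E
python3 c.py
```

```text
widths px [10.2 10.4 10.2 10.   8.8  8.8  8.7  8.8  8.9  9.   8.9  8.8  8.8  9.
  9.1  9.5  9.4  9.   8.9  8.8  8.8  9.   8.9  8.8]
line at x=430: 184.79141 yaw deg 3.0728447
line at x=430: 198.60092 yaw deg 3.4472554
line at x=430: 170.98395 yaw deg 2.6259618
floor width mm [32.2 32.8 32.1 31.3 27.5 27.7 27.2 27.7 27.8 28.2 27.9 27.4 27.5 28.
 28.3 29.7 29.3 28.1 27.7 27.3 27.3 27.9 27.5 27.3]
[(184.0, 182), (184.5, 182), (185.0, 182), (185.5, 180), (186.0, 177), (186.5, 171), (187.0, 164), (187.5, 165), (188.0, 165), (188.5, 167), (189.0, 168), (189.5, 143), (190.0, 117), (190.5, 91), (191.0, 65), (191.5, 56), (192.0, 48), (192.5, 48), (193.0, 48), (193.5, 49), (194.0, 49), (194.5, 50), (195.0, 50), (195.5, 52), (196.0, 53), (196.5, 51), (197.0, 50), (197.5, 52), (198.0, 54), (198.5, 51), (199.0, 48), (199.5, 49), (200.0, 50), (200.5, 49), (201.0, 49), (201.5, 50), (202.0, 52), (202.5, 50), (203.0, 48), (203.5, 49), (204.0, 50), (204.5, 51), (205.0, 53), (205.5, 53), (206.0, 53), (206.5, 52), (207.0, 50), (207.5, 51), (208.0, 53), (208.5, 53), (209.0, 53), (209.5, 50), (210.0, 48),
[... 723 characters left out ...]
 49), (238.5, 50), (239.0, 51), (239.5, 49), (240.0, 48), (240.5, 51), (241.0, 54), (241.5, 51), (242.0, 48), (242.5, 50), (243.0, 51), (243.5, 64), (244.0, 77), (244.5, 108), (245.0, 140), (245.5, 160), (246.0, 179), (246.5, 149), (247.0, 119), (247.5, 101), (248.0, 83), (248.5, 101), (249.0, 118), (249.5, 134), (250.0, 149), (250.5, 147), (251.0, 145), (251.5, 139)]
bolts [[492.9 113.1  25. ]
 [494.   62.1  25. ]
 [440.7 111.8  25. ]
 [443.9  60.3  25. ]] centre [467.86543591  86.83226591  25.        ] sides 51.08374581208551 52.23048540594535
yaw [1.40954266 1.98525869] [-1.22130596 -3.61132984]
button tri (array([451.59719767,  86.92664177, 130.99597256]), np.float64(4.4718251423422135))
```

```bash
cat > d.py <<'E'
import pickle
from h import *
s=pickle.load(open("s0.pkl","rb"));T=s["top"];S=s["scene"]
conv=lambda x,y,k,x0,y0:np.array([(x+.5)/k-.5+x0,(y+.5)/k-.5+y0])
a=conv(110,272,9,255,165); b=conv(395,75,9,255,165); d=(b-a)/np.linalg.norm(b-a); n=np.array([-d[1],d[0]]); Ln=np.linalg.norm(b-a)
G=cv2.cvtColor(S["frame"],cv2.COLOR_RGB2GRAY)
def prof(G,p,v,ts):
    q=p+np.outer(ts,v); return cv2.remap(G,q[None,:,0].astype(np.float32),q[None,:,1].astype(np.float32),cv2.INTER_LINEAR)[0].astype(float)
ts=np.arange(-6,6.01,.1); C=[]
for f in np.linspace(.1,.9,15):
    p=a+f*Ln*d; g=prof(G,p,n,ts); m=g<95
    i0=60
    if not m[i0]: i0=np.argmin(g[40:80])+40
    lo=i0
    while lo>0 and m[lo-1]: lo-=1
    hi=i0
    while hi<len(ts)-1 and m[hi+1]: hi+=1
    C.append(p+n*(ts[lo]+ts[hi])/2); print(round(f,2),ts[lo].round(1),ts[hi].round(1))
C=np.array(C)
ts2=np.arange(-8,Ln+8,.5); print("axial",[(round(t,1),int(v)) for t,v in zip(ts2,prof(G,a,d,ts2)) if t<6 or t>Ln-6])
np.save("sc_strip.npy",C)
vx,vy,x,y=cv2.fitLine(C.astype(np.float32),cv2.DIST_HUBER,0,.01,.01).ravel()
def planeN(I,p,q):
    c,a=ray(I,*p);_,b=ray(I,*q); n=np.cross(a,b); n/=np.linalg.norm(n); return n,n@c
k=[ (277.2,192),(283.6,242)]
exec(open("c.py").read().split("z=97")[0].split("# --- top")[1].replace("cradle black","#",1).split("\n",1)[1]) if 0 else None
# disc ellipse in scene
crop(S,"pics/disc.png",288,200,322,232,16)
# top ends
for v in(190.2,244.5):
    u=277.2+(v-192)*(6.4/50); print(v,onplane(T,u,v,97))
# compare projected candidate model points in the scene
th=np.radians(3);o=np.array([468,87,0])
M=np.array([[np.cos(th),-np.sin(th),0],[np.sin(th),np.cos(th),0],[0,0,1]])
im=cv2.resize(S["frame"][150:260,225:405,::-1],None,fx=4,fy=4,interpolation=cv2.INTER_CUBIC)
im2=cv2.resize(T["frame"][170:260,250:430,::-1],None,fx=4,fy=4,interpolation=cv2.INTER_CUBIC)
pts=[M@np.array([x,100+y,97])+o for x in(-89,88) for y in(-28,28)]+[M@np.array([x,y,z])+o for x in(-15,15) for y in(-18,18) for z in(148,)]+[M@np.array([-23,y,z])+o for y in(-12,12) for z in(117,143)]+[o+[50*np.cos(t),50*np.sin(t),24] for t in np.arange(0,6.3,.3)]
for p in pts:
    for I,m,x0,y0 in((S,im,225,150),(T,im2,250,170)):
        q=proj(I,p); cv2.circle(m,(int((q[0]-x0+.5)*4),int((q[1]-y0+.5)*4)),2,(255,0,255),-1)
cv2.imwrite("pics/ov.png",np.vstack([im[:300],im2[:300]]))
E
python3 d.py
```

```text
0.1 -1.9 1.4
0.16 -1.6 1.5
0.21 -1.3 1.1
0.27 -1.1 1.5
0.33 -1.0 2.0
0.39 -0.7 3.5
0.44 -0.4 3.7
0.5 -0.1 4.0
0.56 -0.0 4.2
0.61 0.2 4.2
0.67 0.5 4.5
0.73 0.3 4.6
0.79 -0.4 4.8
0.84 -0.3 5.0
0.9 -0.2 4.0
axial [(np.float64(-8.0), 242), (np.float64(-7.5), 235), (np.float64(-7.0), 218), (np.float64(-6.5), 201), (np.float64(-6.0), 187), (np.float64(-5.5), 183), (np.float64(-5.0), 190), (np.float64(-4.5), 194), (np.float64(-4.0), 190), (np.float64(-3.5), 176), (np.float64(-3.0), 156), (np.float64(-2.5), 135), (np.float64(-2.0), 110), (np.float64(-1.5), 88), (np.float64(-1.0), 67), (np.float64(-0.5), 51), (np.float64(0.0), 48), (np.float64(0.5), 49), (np.float64(1.0), 49), (np.float64(1.5), 49), (np.float64(2.0), 50), (np.float64(2.5), 49), (np.float64(3.0), 50), (np.float64(3.5), 50), (np.float64(4.0), 50), (np.float64(4.5), 51), (np.float64(5.0), 48), (np.float64(5.5), 49), (np.float64(32.5), 85), (np.float64(33.0), 82), (np.float64(33.5), 83), (np.float64(34.0), 85), (np.float64(34.5), 87), (np.float64(35.0), 88), (np.float64(35.5), 88), (np.float64(36.0), 94), (np.float64(36.5), 100), (np.float64(37.0), 103), (np.float64(37.5), 104), (np.float64(38.0), 104), (np.float64(38.5), 106), (np.float64(39.0), 115), (np.float64(39.5), 128), (np.float64(40.0), 144), (np.float64(40.5), 171), (np.float64(41.0), 191), (np.float64(41.5), 204), (np.float64(42.0), 208), (np.float64(42.5), 202), (np.float64(43.0), 197), (np.float64(43.5), 194), (np.float64(44.0), 192), (np.float64(44.5), 190), (np.float64(45.0), 188), (np.float64(45.5), 188), (np.float64(46.0), 189)]
190.2 [550.68489225 200.2021265   97.        ]
244.5 [379.42938136 179.9616017   97.        ]
```

View pics/ov.png

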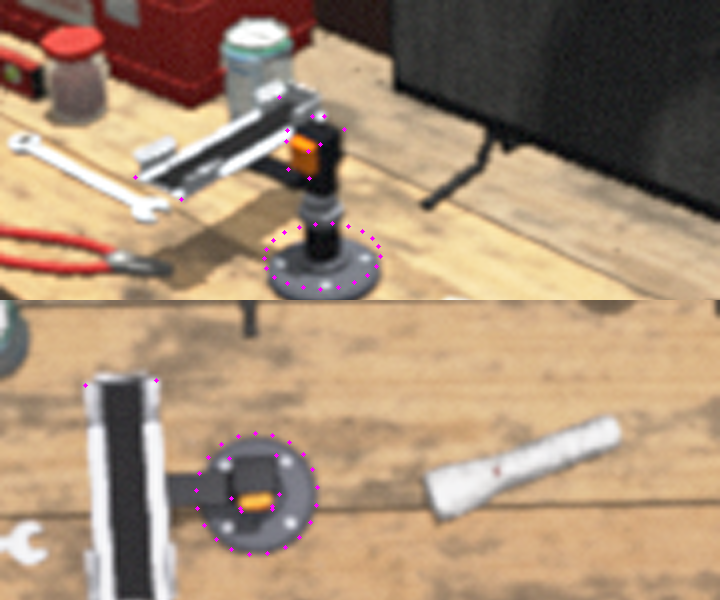

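```bash
cat > e.py <<'E'
import pickle
from h import *
s=pickle.load(open("s0.pkl","rb"));T=s["top"];S=s["scene"]
cv=lambda x,y,k,x0,y0:np.array([(x+.5)/k-.5+x0,(y+.5)/k-.5+y0])
def ref(I,p,r=2):
    g=cv2.cvtColor(I["frame"],cv2.COLOR_RGB2GRAY).astype(float); iu,iv=np.round(p).astype(int); w=g[iv-r:iv+r+1,iu-r:iu+r+1]; w=np.clip(w-np.median(w),0,None); yy,xx=np.mgrid[-r:r+1,-r:r+1]; return np.array([iu+(w*xx).sum()/w.sum(),iv+(w*yy).sum()/w.sum()])
t=[ref(T,cv(*q,8,265,180)) for q in((335,374),(461,366),(453,242))]; c=[ref(S,cv(*q,9,255,165)) for q in((360,460),(462,507),(552,445))]
for a,b in zip(t,c):
    p,m=tri(T,a,S,b); print("bolt",p,"miss",m,a,b, "top z10",onplane(T,*a,10),"scene z10",onplane(S,*b,10))
E
python3 e.py
```

```text
bolt [441.13716861 112.33005675  16.77835816] miss 0.69973082636492 [306.31192661 226.41513761] [294.33488372 215.64651163] top z10 [442.01029773 112.3199224   10.        ] scene z10 [447.45483633 119.95835188  10.        ]
bolt [444.42956703  59.95637237  17.60674273] miss 0.3354104608241313 [322.12277228 225.18217822] [305.93939394 220.83471074] top z10 [444.99258321  60.05830206  10.        ] scene z10 [452.02087436  67.69038677  10.        ]
bolt [495.39262545  61.99258101  19.54206178] miss 1.2629698288463267 [321.10045662 209.84931507] [316.05279503 213.72049689] top z10 [496.08541918  62.41659855  10.        ] scene z10 [505.91630355  71.5018455   10.        ]
```

View pics/disc.png

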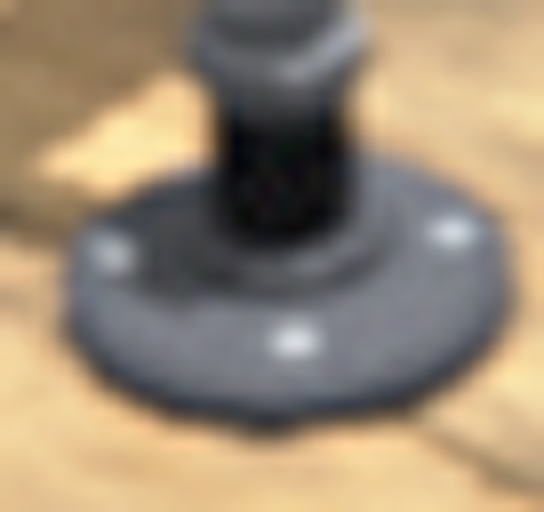

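```bash
cat >> e.py <<'E'
def t2(n,a,b): p,m=tri(T,cv(*a,8,265,180),S,cv(*b,9,255,165)); print(n,p.round(1),"miss",round(m,1))
t2("rail near L",(80,538),(45,268)); t2("rail near R",(222,532),(130,304))
t2("btn top L",(357,332),(386,174)); t2("btn top R",(426,328),(440,196))
t2("head top backR",(436,238),(492,152))
th=np.radians(3);o=np.array([468.3,87.2,0]);M=R.from_rotvec([0,0,th]).as_matrix()
for n,p in(("rail nearL",(-89,128,99)),("rail nearR",(-89,72,99)),("btnL",(-21,12,143)),("btnR",(-21,-12,143)),("backR",(15,-18,148))): print(n,(M@np.array(p)+o).round(1))
E
python3 e.py
```

```text
bolt [441.13716861 112.33005675  16.77835816] miss 0.69973082636492 [306.31192661 226.41513761] [294.33488372 215.64651163] top z10 [442.01029773 112.3199224   10.        ] scene z10 [447.45483633 119.95835188  10.        ]
bolt [444.42956703  59.95637237  17.60674273] miss 0.3354104608241313 [322.12277228 225.18217822] [305.93939394 220.83471074] top z10 [444.99258321  60.05830206  10.        ] scene z10 [452.02087436  67.69038677  10.        ]
bolt [495.39262545  61.99258101  19.54206178] miss 1.2629698288463267 [321.10045662 209.84931507] [316.05279503 213.72049689] top z10 [496.08541918  62.41659855  10.        ] scene z10 [505.91630355  71.5018455   10.        ]
rail near L [374.1 208.4  94.8] miss 2.6
rail near R [373.1 154.2 101.9] miss 1.8
btn top L [447.6  97.8 145.3] miss 4.1
btn top R [448.7  71.5 145.7] miss 4.6
head top backR [479.3  69.5 152. ] miss 3.2
rail nearL [372.7 210.4  99. ]
rail nearR [375.7 154.4  99. ]
btnL [446.7  98.1 143. ]
btnR [448.   74.1 143. ]
backR [484.2  70.  148. ]
```

```bash
cat > g.py <<'E'
from h import *
def ori(deg):
    a=np.radians(deg); y=np.array([np.cos(a),np.sin(a),0]); z=np.array([0,0,-1.]); x=np.cross(y,z)
    return R.from_matrix(np.stack([x,y,z],1)).as_rotvec()
TD=np.array([.3305,-.9438,0]); TM=np.array([487.8,-131.5,0]); TA=np.degrees(np.arctan2(TD[1],TD[0]))
MB=np.array([468.3,87.0,0]); MY=3.0; MX=np.array([np.cos(np.radians(MY)),np.sin(np.radians(MY)),0]); MYv=np.array([-MX[1],MX[0],0])
CR=MB+100*MYv; G=12.
PICK=TM+G*TD; PLACE=CR+(G-3)*MX; HEAD=MB-1.*MX
E
python3 - <<'E'
from station import r
from g import *
print(r.get_joint_positions(),PICK,PLACE,HEAD,TA)
for f in(0,180):
    a1=TA+90+f; a2=MY+90+f
    for n,p,a in(("pick",PICK+[0,0,5],a1),("pickhi",PICK+[0,0,280],a1),("placehi",PLACE+[0,0,280],a2),("place",PLACE+[0,0,103],a2)):
        q=r.ik(p,ori(a)); print(f,n,None if q is None else np.round(q,2))
    for z in(112,207,300): q=r.ik(HEAD+[0,0,z],ori(MY+f)); print(f,"head",z,None if q is None else np.round(q,2))
E
```

```text
[-1.19618389  0.52181442 -0.03629667  1.59982181  0.02117164  1.02110421
 -0.11278933] [ 491.766  -142.8256    0.    ] [472.05407019 187.33397708   0.        ] [467.30137047  86.94766404   0.        ] -70.70076028173519
0 pick [ 0.1   0.72  0.09  2.04 -0.15  0.39  0.64]
0 pickhi [-0.35  0.35  0.68  1.86 -0.25  1.02  0.77]
0 placehi [-0.5   0.28  0.    1.84 -0.    1.02  1.13]
0 place [-0.44  0.53 -0.07  2.01  0.06  0.61  1.07]
0 head 112 [-0.54  0.5   0.31  2.1  -0.26  0.58  0.  ]
0 head 207 [-0.62  0.34  0.39  2.02 -0.18  0.81 -0.07]
0 head 300 [-0.67  0.22  0.44  1.91 -0.11  1.04 -0.14]
180 pick [-0.37  0.92  0.79  2.06 -1.13  0.68 -1.6 ]
180 pickhi [-0.66  0.58  1.24  1.87 -0.6   1.14 -2.  ]
180 placehi [-1.02  0.34  0.68  1.87 -0.25  1.02 -1.76]
180 place [-0.87  0.59  0.51  2.03 -0.48  0.63 -1.55]
180 head 112 [ 0.57  0.83 -1.28  2.05  0.96  1.05  2.  ]
180 head 207 [ 0.61  0.61 -1.27  1.97  0.67  1.08  2.23]
180 head 300 [ 0.65  0.44 -1.26  1.85  0.45  1.19  2.43]
```

Run:
```python
from station import r
from g import *
o=ori(TA+90)
p=r.get_ee_pos(); r.movel([p[0],p[1],290],velocity=200)
r.move_to(PICK+[0,0,280],o); print(r.get_time_s(),r.get_ee_pos())
r.movel(PICK+[0,0,70],velocity=200)
s={n:r.snapshot(n) for n in("scene","top")}
crop(s["scene"],"pics/p1s.png",300,180,410,260,6);crop(s["top"],"pics/p1t.png",330,170,430,250,6)
print(r.get_time_s(),r.get_ee_pos(),r.get_force())
```

```text
3.2583 [ 492.08366363 -142.0396712   279.90971704]
4.5583 [ 492.30019451 -142.81679193   70.8633067 ] [ 0.09724353 -0.81560278 -0.424874  ]
```

View pics/p1s.png

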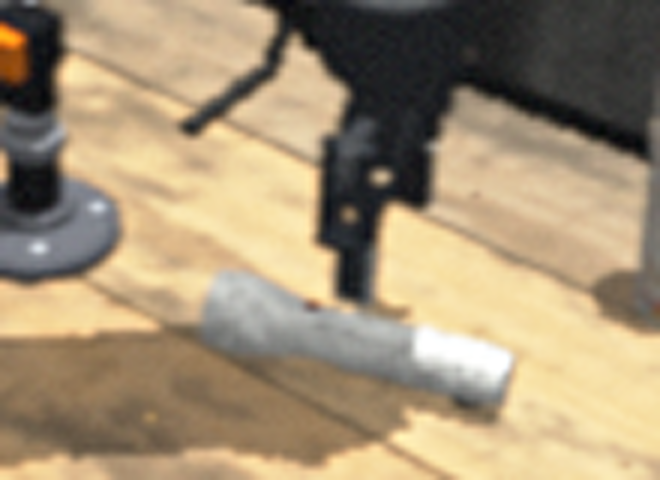

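View pics/p1t.png

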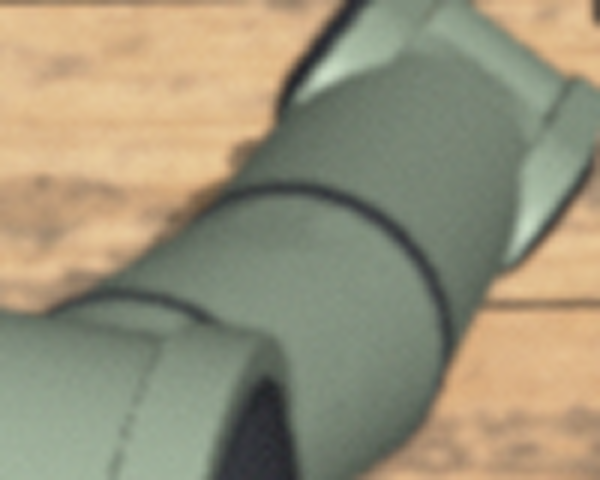

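Run:
```python
from station import r
from g import *
print(r.movel(PICK+[0,0,5],velocity=80,stop_force=12),r.get_ee_pos(),r.get_force())
r.command_gripper(0); print(r.get_finger_gap(),r.get_force(),r.get_time_s())
r.movel(PICK+[0,0,60],velocity=120)
print(r.get_force(),r.get_moment(),r.get_finger_gap(),r.get_ee_pos())
s=r.snapshot("scene");crop(s,"pics/p2s.png",300,170,410,250,6)
```

```text
False [ 491.94440749 -142.95638138    5.29896846] [0.28750612 0.85496071 0.12313362]
26.9253169611343 [-0.75921976  1.33892552  6.1971971 ] 6.1
[-0.51606586 -0.1399776  -2.38574518] [-0.03969454 -0.01361078 -0.02008836] 26.736344437056697 [ 491.65015286 -142.54410446   59.67060901]
```

View pics/p2s.png

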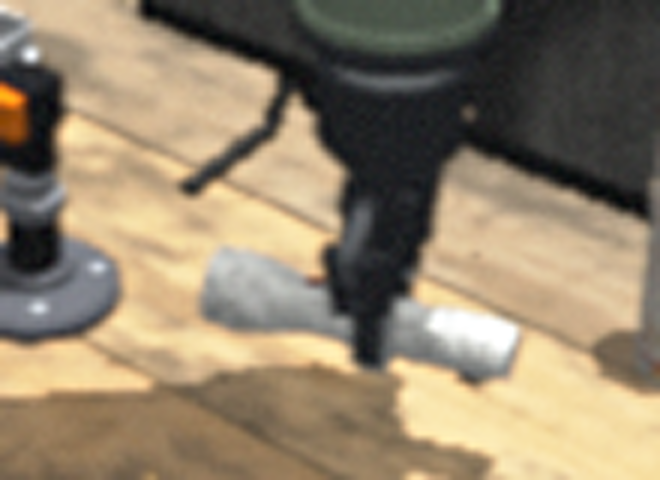

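Run:
```python
from station import r
from g import *
s=r.snapshot("scene"); p=r.get_ee_pos(); 
for g in(8,12,16):
  for n,l in(("lens",-81-g),("tail",82-g)):
    q=np.array([p[0],p[1],78])+l*TD; u=proj(s,q); print(g,n,(u-[300,170]+.5)*6)
```

```text
8 lens [217.83615421 285.80652428]
8 tail [520.31343646 355.66693024]
12 lens [210.75888557 284.1719524 ]
12 tail [512.54609    353.87297741]
16 lens [203.69737929 282.54102101]
16 tail [504.79686518 352.08320997]
```

Run:
```python
from station import r
from g import *
o=ori(MY+90)
p=r.get_ee_pos(); r.movel([p[0],p[1],270],velocity=250)
r.move_to(PLACE+[0,0,270],o); print(r.get_time_s(),r.get_ee_pos(),r.get_finger_gap())
r.movel(PLACE+[0,0,135],velocity=150)
print(r.get_time_s(),r.get_ee_pos(),r.get_force(),r.get_finger_gap())
s={n:r.snapshot(n) for n in("scene","top")}
crop(s["scene"],"pics/p3s.png",245,130,345,230,6);crop(s["top"],"pics/p3t.png",250,170,340,260,6)
```

```text
9.05 [472.51486949 185.83672131 269.93525615] 26.35946681481153
10.1 [472.53297681 187.28840497 135.68893669] [-1.15947232 -0.44690434 -1.49222608] 26.90150671618952
```

View pics/p3s.png

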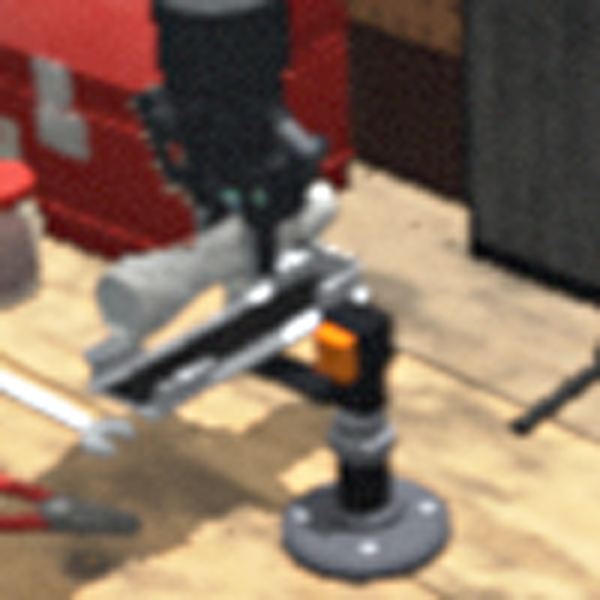

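View pics/p3t.png

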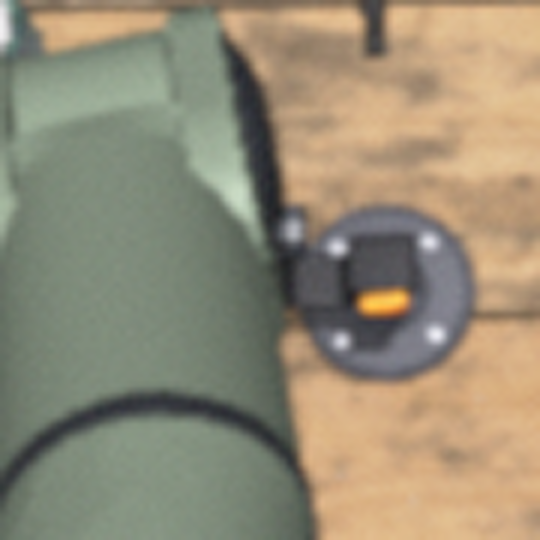

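Run:
```python
from station import r
from g import *
print(r.movel(PLACE+[0,0,108],velocity=80,stop_force=10),r.get_ee_pos())
print(r.movel(PLACE+[0,0,101],velocity=25,stop_force=5),r.get_ee_pos(),r.get_force(),r.get_moment(),r.get_time_s())
s=r.snapshot("scene");crop(s,"pics/p4s.png",245,130,345,230,6)
```

```text
False [472.02566508 187.17005954 107.95661241]
True [472.64128048 187.84298372 101.77587731] [-0.49053063  0.70400687 10.82966058] [ 0.06708413  0.12297357 -0.03245876] 11.0
```

View pics/p4s.png

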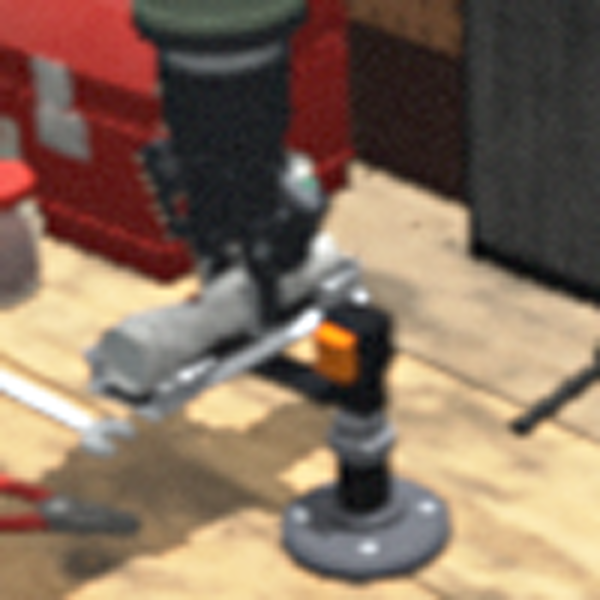

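Run:
```python
from station import r
from g import *
r.command_gripper(70); print(r.get_finger_gap(),r.get_force())
r.pause(.3)
r.movel(PLACE+[0,0,260],velocity=150)
r.move_to(HEAD+[0,0,260],ori(MY)); r.command_gripper(85)
print(r.get_time_s(),r.get_ee_pos(),r.get_finger_gap(),r.get_joint_positions())
s={n:r.snapshot(n) for n in("scene","top")}
crop(s["scene"],"pics/p5s.png",245,130,345,230,6);crop(s["top"],"pics/p5t.png",250,170,340,260,6)
```

```text
69.96018510840999 [0.65986092 0.1467772  0.67586193]
14.5083 [467.31974933  87.0340196  259.9781514 ] 85.10636764644369 [-0.98865976  0.34816907  0.87578713  1.97554277 -0.32491572  0.96310702
  0.09948267]
```

View pics/p5s.png

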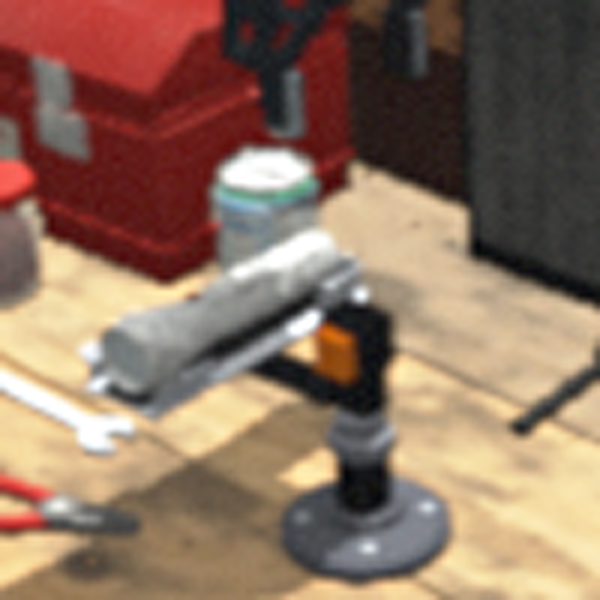

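View pics/p5t.png

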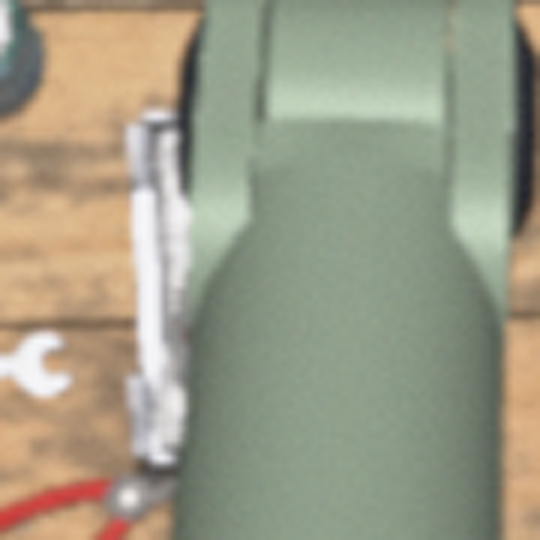

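Run:
```python
from station import r
from g import *
s=r.snapshot("scene")
for x in(-90,-84,-78): print(x,(proj(s,CR+x*MX+[0,0,119])-[245,130]+.5)*6)
print(r.movel(HEAD+[0,0,150],velocity=150,stop_force=12))
print(r.movel(HEAD+[0,0,110],velocity=60,stop_force=8),r.get_ee_pos(),r.get_force(),r.get_time_s())
s=r.snapshot("scene");crop(s,"pics/p6s.png",245,130,345,230,6)
r.command_gripper(41.5); print(r.get_finger_gap(),r.get_force(),r.get_ee_pos())
```

```text
-90 [112.92505437 368.84181504]
-84 [120.88939109 364.44144947]
-78 [128.80828336 360.06619235]
False
False [467.44286763  86.83961757 110.13310906] [-0.54240888 -0.91843726 -0.64440934] 16.3583
41.43759297825808 [-2.8058482  -0.42088172  2.71810711] [466.97382032  86.97390538 109.97554878]
```

View pics/p6s.png

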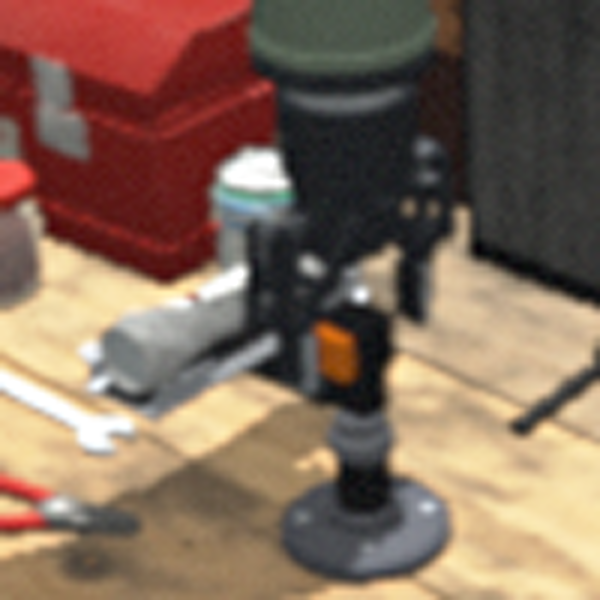

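Run:
```python
from station import r
from g import *
for w in(36,34,0):
    r.command_gripper(w); print(w,r.get_finger_gap(),r.get_force(),r.get_moment(),r.get_ee_pos())
r.pause(.2); print(r.get_force(),r.get_finger_gap(),r.get_time_s())
s=r.snapshot("scene");crop(s,"pics/p7s.png",245,130,345,230,6)
```

```text
36 35.88294692608103 [-4.54454518  0.7052356   3.22451422] [0.01186235 0.92751828 0.02541027] [467.04784346  86.91766444 109.96114424]
34 34.065834818950364 [-4.21181927  0.95450538  3.54389663] [-0.02699113  1.05718179 -0.00114394] [467.12628229  86.95974171 109.97574095]
0 30.754633688002713 [-2.14319051  0.2095466   6.82736939] [-0.09744577  0.92426956  0.04754735] [467.67131893  86.96541046 110.19651222]
[-2.08902565 -0.89168114  6.60292481] 30.711145887604584 17.775
```

View pics/p7s.png

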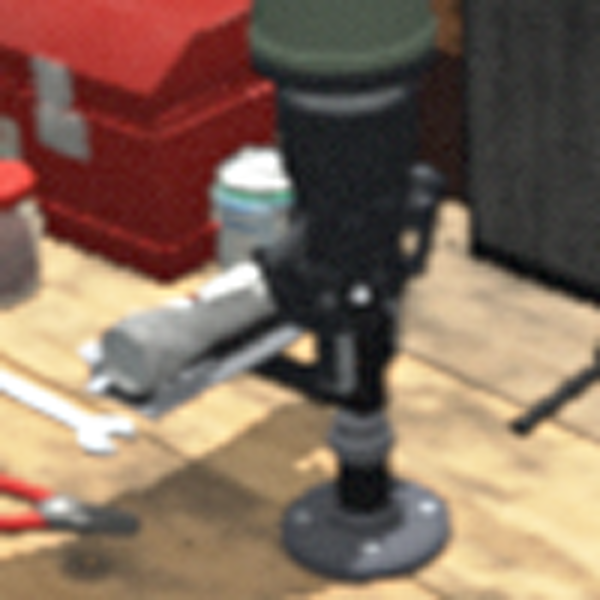

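Run:
```python
from station import r
from g import *
p=np.array(r.get_ee_pos()); z0=110.; np.save("p0.npy",p)
for dz in(15,30,45,52):
    st=r.movel([467.4,86.95,z0+dz],velocity=30,stop_force=40); print(dz,st,r.get_ee_pos(),r.get_force(),r.get_finger_gap(),r.get_time_s())
r.pause(.2)
s=r.snapshot("scene");crop(s,"pics/p8s.png",245,100,345,230,5)
```

```text
15 False [467.48439948  86.96205052 125.06291672] [-0.07819088 -1.14212934 -2.30749501] 31.110647851958227 18.475
30 False [467.43511803  86.98086395 140.05690482] [ 0.42308452  0.54807296 -3.62237928] 30.564049883565296 19.125
45 False [467.43277544  86.95671472 155.06754969] [ 0.95817555 -0.50908482 -3.06989601] 30.756201271343883 19.775
52 False [467.42450115  86.95507399 162.15449689] [ 0.50334891 -0.42670869 -2.83373347] 30.658930925425963 20.1583
```

View pics/p8s.png

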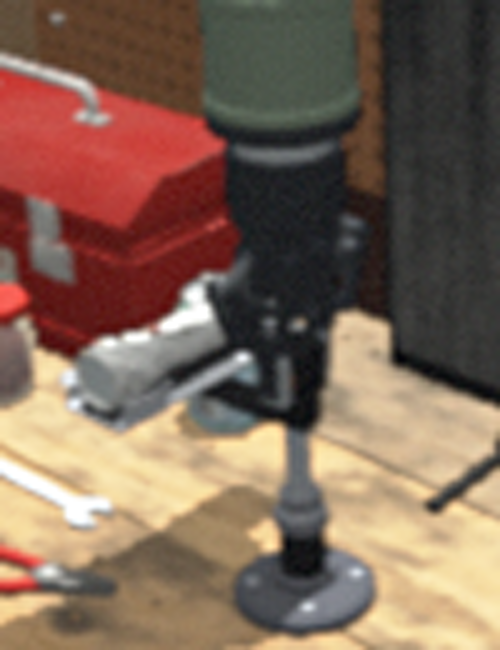

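Run:
```python
from station import r
from g import *
z0=110.
for dz in(56,62,75,88,93,96,99,102):
    st=r.movel([467.4,86.95,z0+dz],velocity=25,stop_force=22); f=r.get_force(); print(dz,st,r.get_ee_pos(),f,r.get_finger_gap(),r.get_time_s())
    if f[2]<-16: break
r.pause(.2)
s={n:r.snapshot(n) for n in("scene","top")}
crop(s["scene"],"pics/p9s.png",245,80,345,230,4);crop(s["top"],"pics/p9t.png",250,170,340,260,6)
```

```text
56 False [467.44779662  86.96757446 166.18128613] [ 2.04732752 -0.55081218 -3.26462119] 30.712282054044437 20.7167
62 False [467.43290339  86.96053003 172.21244991] [ 0.90584688  0.30083474 -4.21105927] 30.663290210854242 21.1083
75 False [467.46254995  86.94211645 185.15210481] [ 0.33772773 -0.02033175 -2.91951097] 30.822611460840502 21.775
88 False [467.44728649  86.96004769 198.1321378 ] [ 0.06310462  0.36918492 -3.48767766] 30.800254599623138 22.4417
93 False [467.4616106   86.98100157 203.19083253] [ 0.20570205  0.29833211 -2.67500572] 31.110005990606666 22.7917
96 True [467.01640879  86.96297251 205.55766232] [  6.47976856   0.08951861 -11.39493441] 30.399891517621448 23.0083
99 True [466.69107998  86.97638724 206.23308763] [ 13.52183707   0.96940488 -29.73060819] 30.347815610071375 23.2167
```

View pics/p9s.png

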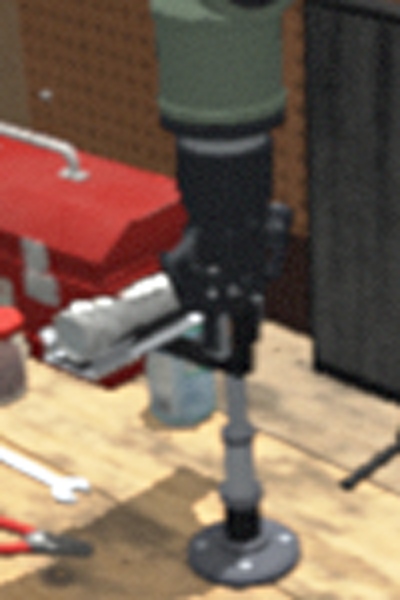

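Run:
```python
from station import r
from g import *
r.movel([467.3,86.95,205.3],velocity=10); r.pause(.4)
print(r.get_ee_pos(),r.get_force(),r.get_finger_gap(),r.get_time_s())
s={n:r.snapshot(n) for n in("scene","top")}
for x in(-90,-84,-78): print(x,(proj(s["scene"],CR+x*MX+[0,0,214])-[245,90]+.5)*6)
crop(s["scene"],"pics/q1s.png",245,90,345,190,6);crop(s["top"],"pics/q1t.png",250,170,340,260,6)
```

```text
[467.55254891  86.95777915 205.4507495 ] [ 3.11147232  0.38091713 -2.57269265] 30.92841600701489 24.275
-90 [ 96.01764938 455.53212932]
-84 [104.33804495 451.41827905]
-78 [112.60914674 447.32880109]
```

View pics/q1s.png

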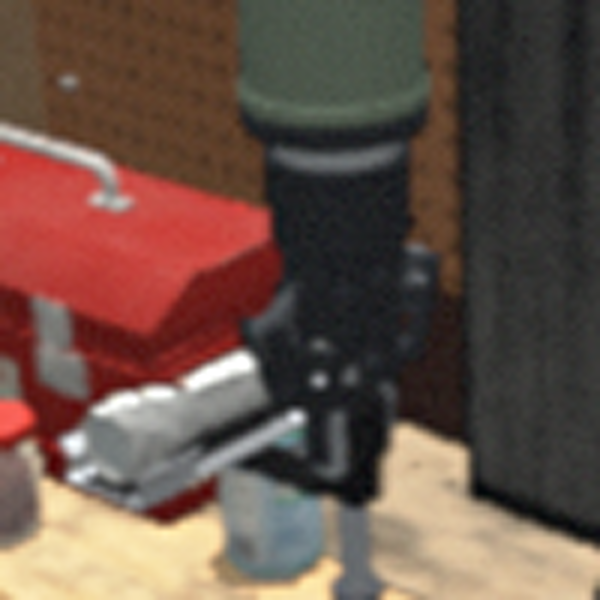

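View pics/q1t.png

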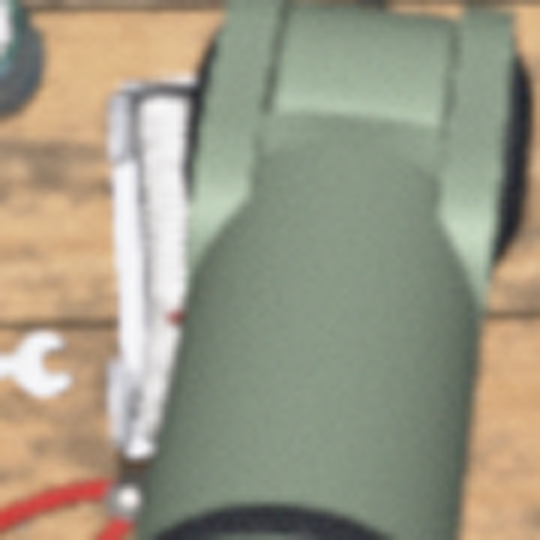

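Run:
```python
from station import r
print(r.get_force(),r.get_finger_gap(),r.get_ee_pos()); r.close_job()
```

```text
[ 3.30349779  0.40555806 -2.01640106] 30.659848789952456 [467.51531564  86.96585573 205.39813815]
the job is handed in; nothing more can be done
```

I laid the torch in the cradle with its lens at the open end and let go. Then I squeezed the button in, pulled the head up past the first stop to the second, and handed the job in at about 24 s while still holding it there. No verdict is reported, so this rests on my own checks.

**Last checks that agree:**
- **Height:** the pull met a hard stop at about 95.5 mm of rise. I eased back slightly, so the head is being held about 95 mm up.
- **Button:** the finger gap read 30.7 mm over the pressed button. It reads about 1.2 mm low, judging by the 28 mm barrel, so that matches the 32 mm for fully in.
- **Torch:** in the last picture its lens is within about 3 mm of where it should be. It lies along the cradle with its tail towards the end stop, and nothing is touching it.

**What disagreed or stayed unclear:**
- Points picked by eye on the button and head missed by 4 to 5 mm between the two views. The bolts on the foot agreed to about 1 mm, so I placed the mast from those.
- The torch axis measured 24 to 27 mm high instead of 23, and its length 174 mm instead of 163.
- The first stop showed no clear jump in force, and the pull read only about 3 to 4 N where 6 to 10 N was expected for the second section. Only the second stop was distinct.
- The hard stop peaked at about 30 N on the wrist.

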